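Set the spring tension to the mark and lock it

TASK

The spring tension setter on the table has to be set for the next job: press its knob down firmly enough to engage its clutch, but without bottoming it, and turn it clockwise while pressed until the tip of the sprung pointer stands level with the set mark, without running past the mark. Then let go of the knob and press the locking lever down until it lies level, and leave the things around the setter where they are.

Things in the scene. Friction and masses are not known exactly. Their poses are not given: they have to be found in the camera images.
- setter: the spring tension setter: grey base plate 155 x 280 x 10 mm fixed to the table, with a dark knob housing, a sprung pointer over a curved scale and a locking lever. Origin on the table, +x to its back, +y to its left; plate from y -165 to +115 mm. Housing 58 x 58 mm, top 45 mm above the table, centred at x -40, y -60 mm; nothing left of it is higher.
- knob_axis (a point): on the knob's axis at the housing's top (45 mm above the table); turns with the knob, stays at its height; x along the knob's bar. Black knob: skirt 56 mm across, 5 mm thick, on it a central bar 44 mm long, 12 mm thick, 24 mm high. Its height differs every time and is not measured: skirt top 16 to 32 mm above this point (bar top 24 mm higher): find it by feel.
- press (a joint): how far the knob is pressed down, m: 0 at rest, 0.007 bottomed; spring 3 N + 2.5 N per mm. At rest the knob is out of clutch and spins idly. Pressed straight down (fingertips on the skirt beside the bar) by 4 to 5 mm, with 13 to 16 N, its clutch drives the screw, with 0.1 to 0.16 N m; pressed less it may skip, over 6.5 mm (19 N) is too much. Clutch pins may first meet end on and drop in as it turns.
- pointer (a joint): angle of the sprung pointer from rest, rad, 0 to 1.05. Turning the pressed knob clockwise (from above) raises it by 0.27 to 0.32 rad per rad of knob, after lost motion that differs every time (0.06 to 0.6 rad, and up to 0.4 rad of clutch play at each new press). In all 1.5 to 4 rad of knob, so regrasp. Let go of the knob: it rises, and the pointer stays.
- pointer_tip (a point): tip of the slim steel pointer, 100 mm from its pivot, 24 mm above the table. Tightening moves it along its arc, anticlockwise seen from above, roughly towards the robot, 27 to 32 mm per rad of knob
- mark_point (a point): the point on the tip's arc that the set mark (a small dark steel block with a pointed nose, on the outer edge of the scale) points at: tip and mark are level when these points meet. Its x runs along the arc, back to where the pointer comes from (the tip's x here is positive before the mark, negative past it), y outward from the pivot. The block is 2 to 20 mm outside the arc; do not touch it
- lever_pivot (a point): pivot of the locking lever, on its bracket at the right end of the plate, 38 mm above the table; its -x (towards the robot) is the way the lever points when level
- lever_end (a point): end of the locking lever, a bar 60 mm long from its pivot with a black sleeve 15 mm thick on the last 22 mm; it starts sloping up towards the robot. Lowering it takes 2 to 3 N at the end; it stays where it is left
- lock_lever (a joint): rad: 0 = sloping up steeply (0.7 rad above level), 0.7 = level, at its stop, locked
- loupe: black eye loupe, 36 mm across, 34 mm tall, standing on the setter's base plate left of the knob housing; a bystander, origin at its foot
- eraser: worn eraser in a card sleeve, 21 x 50 x 11 mm, lying in front of the setter; a bystander
- spare_tin: round tin, 50 mm across, 26 mm high, left of the setter; a bystander
- ink_bottle_1: small ink bottle, 35 mm wide, 50 mm tall, in front of the setter, to the left; a bystander
- pen_near_2: black capped fountain pen, 137 mm long, lying behind the setter; a bystander
- burin: hand graver with a mushroom handle, 111 mm long, lying left of the setter; a bystander
- handpiece: engraving handpiece, 160 mm long, 20 mm thick, lying to the right of the setter; a bystander

How it is judged (in metres and radians):
On the way, in this order (a step that is already met when the one before it is completed fails the run):
1. the pointer tip stands at the set mark (within 5 mm) with the knob let go and the lever still up (horizontal distance between pointer_tip and mark_point below 0.005 m and value of joint press below 0.001 m and value of joint lock_lever below 0.3 rad and contact force between the fingers and setter below 0.2 N), for 0.2 s.
2. the locking lever is pressed down level (within 0.1 rad) (value of joint lock_lever above 0.6 rad), for 0.2 s.
At the end, for the whole second after the job is handed in: the pointer tip is within 5 mm of the set mark's point, the knob is let go and has risen, and the locking lever is down, within 0.1 rad of level, at rest (horizontal distance between pointer_tip and mark_point below 0.005 m and value of joint press below 0.001 m and value of joint lock_lever above 0.6 rad and velocity of joint lock_lever below 0.05 rad/s); the robot touches nothing.
It fails at once if the knob is bottomed: pressed more than 6.5 of its 7 mm down (about 19 N) (value of joint press above 0.0065 m).
It fails at once if the pointer tip runs more than 12 mm past the mark (x of pointer_tip in the frame of mark_point below -0.012 m).
It fails at once if a bystander is moved more than 30 mm (distance of any of loupe, eraser, spare_tin, ink_bottle_1, pen_near_2, burin, handpiece from where it was at the start of the episode above 0.03 m).
It also fails if it takes over 72 s, if anything falls off the work surface, if the arm or the gripper's body presses on something with over 40 N, if the wrist force passes 120 N, or if a joint passes its speed limit or range.

ROBOT

A 7-joint arm with a two-finger parallel gripper is mounted at the origin on a cart in front of the work surface, level with it; the furniture and walls round the work are solid. World frame = base frame: x ahead of the robot, y to its left, z up, the work surface at z = 0. Lengths are in m, angles in degrees, forces in N, time in s.
With the tool pointing down it reaches from about 0.4 to 0.875 m from the base axis. Payload 4.4 kg.
Tool frame: the origin (TCP) lies midway between the tips of the shut fingers; the grasp point (between the pads) lies 19 mm behind it; z points along the fingers, y is the line along which they close (so a half turn about z gives the same grasp; the last joint's range is limited). The gripper opens to 85 mm and grips with 20 to 120 N. Pads are 22 mm wide; open, the fingers measure 114 mm over their backs; the gripper's body (76 mm by 85 mm) begins 54 mm behind the grasp point. The pads swing forward as they close: fully open they stand 13 mm farther back than shut.
Start: joints at [65.501, 36.005, 2.206, 86.941, -1.547, 57.084, -1.146], TCP at [0.23, -0.608, 0.231] pointing down, gripper open.
Joint ranges: [-175.42, 175.42], [-21.48, 121.26], [-71.46, 75.88], [10.55, 141.38], [-63.04, 243.04], [13.31, 113.54], [-168.57, 168.57]. Speed limits (degrees/s): [147.25, 147.25, 180, 180, 180, 180, 180].

INTERFACE

Orientations are given as a 3x3 rotation matrix whose columns are the frame's x, y, z axes.
In Python, from workcell import sensors, viewer, job gives the robot as it stands.
- The arm moves only by the tool drive_tool, never from a script. Its argument "targets" is a list of rows, each a list of 5 numbers: the shift along the world's x, y, z in m, then the turn about the world's z in degrees, then the finger opening in m, from 0 to 0.0854. A call has exactly 10 rows; each row is the pose to reach, as a shift and turn from the pose commanded when the call began; what a row does not reach only later rows make up. A row lasts 1/10 s, in which the tool goes at most 50 mm and 8.59 degrees, less where a joint would pass 70% of its speed; a pose out of reach is approached as far as the arm can. A call with a gripper value outside its range is refused whole. The fingers move at their own pace and stop on an object; "force" is the grip in N (left out, the last holds). Time passes only in rows, so rows that repeat a pose let the fingers close, or fill a call up. It gives the time, the measured TCP pose, the force, the opening and the grip force at its end, in the units of the state.
- sensors.sense(): the state, without advancing time (a new reading comes with each control period).
- viewer.read_camera(name): name is "side" or "top"; returns a dict with "frame" (420x560x3 uint8, blue, green, red), "mtx" (3x3 intrinsics, pixels), "R" (3x3) and "t" (3): a world point X has camera coordinates R X + t. Camera axes: x right, y down, z forward; pixel columns grow to the right and rows downward; lengths in m; the calibration is good to about 2 mm. A picture is of the moment at which its call begins. There is no depth.
- job.sign_off(): hands the job in; it is judged then, once.
The state is a dict: "clock": time; "joint_positions": joint angles; "joint_velocities": joint speeds; "joint_efforts": joint torques, N m; "tool_pos": TCP position; "tool_rot": TCP orientation; "ft_force": force on the tool from outside, world axes, zero at the start; "wrist_torque": the same for the moment, N m; "opening": finger opening in m; "finger_force": force on a finger pad.
Only numpy, scipy, OpenCV 4.12 (cv2) and the standard library are available. Lean on these libraries where they do the work, as an engineer would, in place of code of your own. Each camera call takes 0.05 s, during which the arm holds its last target. There are 200 camera calls.

## Working session

There is one attempt and no reset: what is moved stays moved. The work goes in short steps, Python scripts to look and compute and a tool call to move; the robot and the scene stay as the last step left them, time stands still between calls to the robot, and variables do not carry over. Pictures are saved under pics/ and viewed, at most 10 in all, crops included, and the job is handed in when it is done.

Besides the shell and the picture viewer there is one more tool, called after ">>>" as name([rows], argument=value, ...), one row to a line, values as JSON. drive_tool: Moves the arm, as the interface text tells. Its arguments: {"type":"object","properties":{"targets":{"type":"array","items":{"type":"array","items":{"type":"number"}}},"force":{"type":"number"}},"required":["targets"]}

```bash
mkdir -p pics; ls; python3 - <<'E'
from workcell import sensors, viewer
import cv2,numpy as np
s=sensors.sense();print(s)
for n in("top","side"):
    c=viewer.read_camera(n);cv2.imwrite(f"pics/{n}0.png",c["frame"]);print(n,c["mtx"],c["R"],c["t"])
E
```

```text
pics
{'clock': 0.0, 'joint_positions': array([65.50050575, 36.05909016,  2.20204543, 86.99539696, -1.54565624,
       57.08234668, -1.14479573]), 'joint_velocities': array([ 0.06169004, -0.07435742, -0.01349932, -0.07733376, -0.03875756,
        0.03264219,  0.00750483]), 'joint_efforts': array([ 8.07109936e-04, -5.63404942e+01,  1.22665409e+00, -1.93449157e+01,
        1.10965379e-02,  1.06892953e-02,  1.06839704e-05]), 'tool_pos': array([ 0.22988076, -0.60733929,  0.23039031]), 'tool_rot': array([[ 9.35248255e-01,  3.53991829e-01, -6.98104550e-04],
       [ 3.53992515e-01, -9.35246646e-01,  1.73523267e-03],
       [-3.86417537e-05, -1.86999711e-03, -9.99998251e-01]]), 'ft_force': array([0.17694813, 0.9737728 , 0.11964672]), 'wrist_torque': array([ 0.0390795 ,  0.01220009, -0.008221  ]), 'finger_force': 0.0, 'opening': 0.08552080526310914}
top [[443.90504786   0.         281.65308972]
 [  0.         443.90504786 207.77323519]
 [  0.           0.           1.        ]] [[-0.01991798 -0.99949114  0.02491466]
 [-0.99796172  0.01836405 -0.06111597]
 [ 0.06062734 -0.02608118 -0.99781967]] [0.1234461  0.51076832 0.94504396]
side [[516.942667     0.         272.90475576]
 [  0.         516.942667   213.80115408]
 [  0.           0.           1.        ]] [[-9.99998046e-01 -3.81281845e-04 -1.93951224e-03]
 [ 1.36389401e-03  5.77109659e-01 -8.16665526e-01]
 [ 1.43069099e-03 -8.16666576e-01 -5.77108012e-01]] [ 0.51538782 -0.02487804  1.10311975]
```

View pics/top0.png

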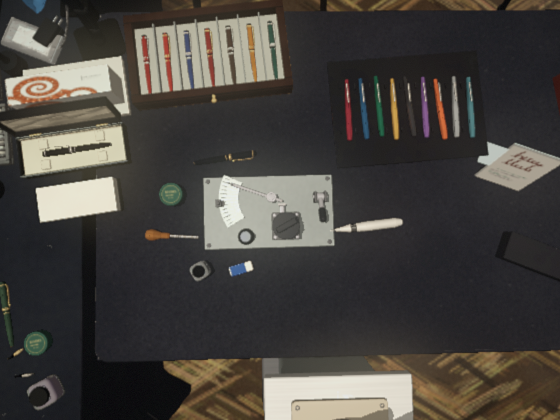

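View pics/side0.png

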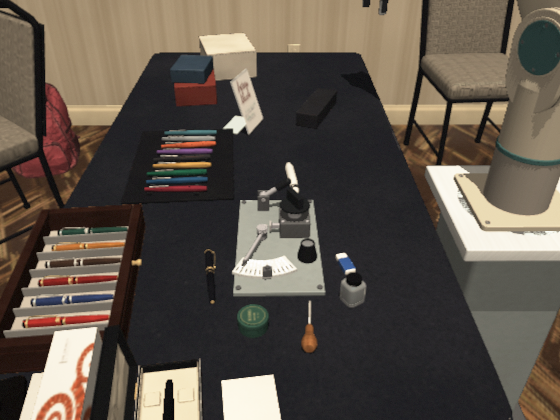

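```bash
cat > h.py <<'E'
import numpy as np,cv2
from workcell import sensors,viewer
def ray(c,uv,z):
    d=c["R"].T@np.linalg.solve(c["mtx"],[uv[0],uv[1],1]);o=-c["R"].T@c["t"]
    return o+d*(z-o[2])/d[2]
def proj(c,X):
    p=c["mtx"]@(c["R"]@np.asarray(X,float)+c["t"]);return p[:2]/p[2]
E
python3 - <<'E'
from h import *
c=viewer.read_camera("top");f=c["frame"]
m=cv2.inRange(f,(95,95,95),(255,255,255));m[:170]=0;m[252:]=0;m[:,:198]=0;m[:,335:]=0
m=cv2.morphologyEx(m,cv2.MORPH_OPEN,np.ones((3,3)))
r=cv2.minAreaRect(cv2.findNonZero(m));b=cv2.boxPoints(r);print(r);print([ray(c,p,.01).round(4) for p in b])
C=cv2.resize(f[172:252,200:340],None,fx=5.7,fy=5.7,interpolation=cv2.INTER_CUBIC);cv2.imwrite("pics/t1.png",C)
s=viewer.read_camera("side")["frame"];cv2.imwrite("pics/s1.png",cv2.resize(s[160:300,225:335],None,fx=4.2,fy=4.2,interpolation=cv2.INTER_CUBIC))
E
```

```text
((268.0572204589844, 210.57330322265625), (73.8167953491211, 130.0015106201172), 88.28164672851562)
[array([0.5863, 0.285 , 0.01  ]), array([0.5902, 0.002 , 0.01  ]), array([0.4293, 0.0015, 0.01  ]), array([0.4267, 0.2817, 0.01  ])]
```

View pics/t1.png

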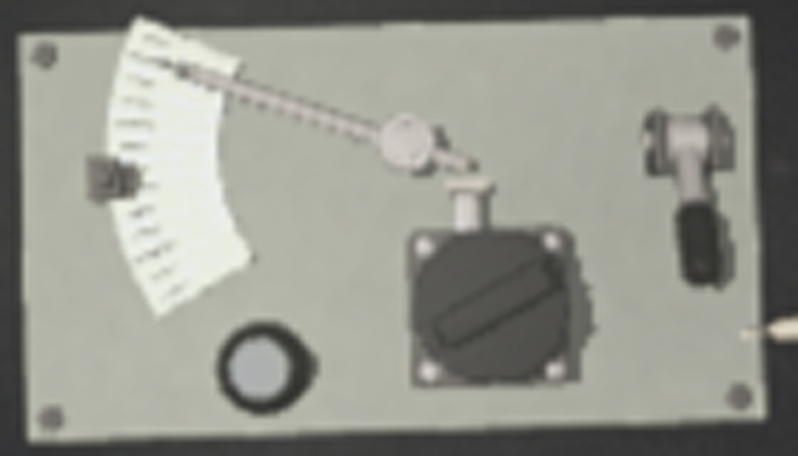

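View pics/s1.png

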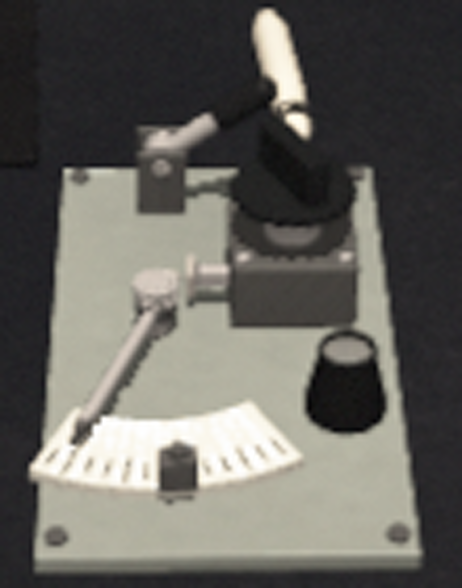

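```bash
cat >> h.py <<'E'
def tri(a,ua,b,ub):
    A=[];B=[]
    for c,u in((a,ua),(b,ub)):
        P=c["mtx"]@np.c_[c["R"],c["t"]]
        for i in(0,1):
            r=P[i]-u[i]*P[2];A.append(r[:3]);B.append(-r[3])
    x,res,_,_=np.linalg.lstsq(A,B,rcond=None);return x
E
python3 - <<'E'
from h import *
a=viewer.read_camera("top");b=viewer.read_camera("side")
T=lambda x,y:((x+.5)/5.7-.5+200,(y+.5)/5.7-.5+172); S=lambda x,y:((x+.5)/4.2-.5+225,(y+.5)/4.2-.5+160)
for n,t,s in(("bartop",(502,303),(293,160)),("pivot",(407,138),(157,283)),("tip",(162,62),(78,438)),("nose",(138,180),(178,447)),("levend",(702,275),(265,92)),("bar right-back end",(553,275),(270,125)),("loupe",(262,368),(347,347))):
    X=tri(a,T(*t),b,S(*s));print(n,X.round(4),proj(a,X)-T(*t),proj(b,X)-S(*s))
print("housing",ray(a,T(496,307),.045)); print("pivot24",ray(a,T(407,140),.03),"tip24",ray(a,T(162,62),.024),"nose",ray(a,T(138,180),.02),"block",ray(a,T(112,178),.024))
for n,y in(("A",(445,335)),("B",(560,270))):print(n,ray(a,T(*y),.093))
for n,p in (("levpiv",(688,140)),): print(n,ray(a,T(*p),.04))
# screws at plate corners
P=np.array([ray(a,T(*p),.011)[:2] for p in((44,54),(50,418),(725,37),(739,397))]);print(P,P.mean(0))
E
```

```text
bartop [0.4747 0.104  0.0809] [ 0.00186477 -0.04136116] [0.03250946 0.00182091]
pivot [0.5365 0.1363 0.0364] [-0.00910708  0.45601968] [-0.37645276 -0.03487082]
tip [0.5679 0.2276 0.0241] [-0.00295422  0.41500181] [-0.37222769 -0.04053612]
nose [0.525  0.2368 0.0269] [ 0.00758066 -0.30731953] [0.27751464 0.02215565]
levend [0.4847 0.0321 0.0722] [ 0.02200466 -0.60044645] [0.44816098 0.0278282 ]
bar right-back end [0.4844 0.0862 0.0881] [ 0.00953485 -0.24349213] [0.1879472  0.01163974]
loupe [0.4537 0.1908 0.0429] [ 0.00730215 -0.12600382] [0.10848283 0.00421102]
housing [0.47403507 0.10484676 0.045     ]
pivot24 [0.53725478 0.13623823 0.03      ] tip24 [0.56878237 0.22759193 0.024     ] nose [0.52484349 0.23751931 0.02      ] block [0.5254752  0.24679046 0.024     ]
A [0.4636872 0.1244849 0.093    ]
B [0.48546197 0.08407945 0.093     ]
levpiv [0.53453445 0.03228454 0.04      ]
[[0.57416153 0.27349805]
 [0.43620612 0.27258775]
 [0.57631989 0.01377465]
 [0.43881539 0.01204179]] [0.50637573 0.14297556]
```

>>> drive_tool([
  [0.025,0.04,0,8,0.05],
  [0.05,0.08,0,16,0.05],
  [0.075,0.12,0,24,0.05],
  [0.1,0.16,0,32,0.05],
  [0.125,0.2,0,40,0.05],
  [0.15,0.24,0,48,0.05],
  [0.175,0.28,0,56,0.05],
  [0.2,0.32,0,64,0.05],
  [0.22,0.36,0,72,0.05],
  [0.23,0.4,0,80,0.05],
])

```text
clock: 1.3
tool_pos: [0.462, -0.206, 0.2316]
tool_rot: [[-0.193, 0.981, 0.002], [0.981, 0.193, -0.0], [-0.0, 0.002, -1.0]]
ft_force: [0.8, 0.0, 0.1]
opening: 0.0501
finger_force: 0.0
```

>>> drive_tool([
  [0.0,0.045,0,6,0.03],
  [0.005,0.09,0,12,0.03],
  [0.01,0.135,0,17.6,0.03],
  [0.0146,0.18,0,17.6,0.03],
  [0.0146,0.225,0,17.6,0.03],
  [0.0146,0.27,-0.01,17.6,0.03],
  [0.0146,0.3123,-0.03,17.6,0.03],
  [0.0146,0.3123,-0.06,17.6,0.03],
  [0.0146,0.3123,-0.1,17.6,0.03],
  [0.0146,0.3123,-0.1,17.6,0.03],
])

```text
clock: 2.3
tool_pos: [0.4714, 0.1036, 0.1278]
tool_rot: [[-0.476, 0.88, -0.009], [0.88, 0.476, -0.003], [0.002, -0.009, -1.0]]
ft_force: [-0.5, -0.7, -0.1]
opening: 0.0299
finger_force: 0.0
```

```bash
python3 - <<'E'
from h import *
s=sensors.sense();print({k:np.round(v,4) for k,v in s.items() if k!="joint_efforts"})
a=viewer.read_camera("top");b=viewer.read_camera("side")
A=cv2.resize(a["frame"][165:265,195:345],None,fx=3,fy=3,interpolation=cv2.INTER_CUBIC);B=cv2.resize(b["frame"][110:260,225:340],None,fx=3,fy=3,interpolation=cv2.INTER_CUBIC)
C=np.zeros((450,450+345,3),np.uint8);C[:300,:450]=A;C[:,450:]=B;cv2.imwrite("pics/m2.png",C)
E
```

```text
{'clock': np.float64(2.3), 'joint_positions': array([-2.00000e-02,  3.35116e+01, -2.28424e+01,  1.17986e+02,
        2.29378e+01,  3.32751e+01, -1.05688e+01]), 'joint_velocities': array([ 2.1078, -4.3499, -2.2375, -3.0615, -2.6565,  4.3856,  2.4272]), 'tool_pos': array([0.4714, 0.1036, 0.1278]), 'tool_rot': array([[-0.4756,  0.8796, -0.0086],
       [ 0.8797,  0.4756, -0.0025],
       [ 0.0019, -0.0088, -1.    ]]), 'ft_force': array([-0.469 , -0.6843, -0.1205]), 'wrist_torque': array([0.0054, 0.0884, 0.0005]), 'finger_force': np.float64(0.0), 'opening': np.float64(0.0299)}
```

View pics/m2.png

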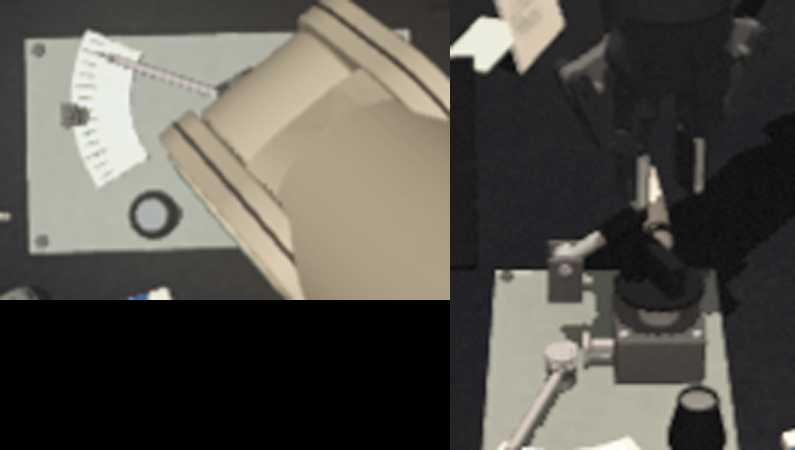

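>>> drive_tool([
  [0,0,0,0,0.03],
  [0,0,-0.01,0,0.03],
  [0,0,-0.02,0,0.03],
  [0,0,-0.03,0,0.03],
  [0,0,-0.037,0,0.03],
  [0,0,-0.043,0,0.03],
  [0,0,-0.047,0,0.03],
  [0,0,-0.05,0,0.03],
  [0,0,-0.05,0,0.03],
  [0,0,-0.05,0,0.03],
])

```text
clock: 3.4
tool_pos: [0.4748, 0.1045, 0.0814]
tool_rot: [[-0.475, 0.88, 0.0], [0.88, 0.475, 0.0], [-0.0, 0.0, -1.0]]
ft_force: [-0.0, 0.6, 0.7]
opening: 0.03
finger_force: 0.0
```

>>> drive_tool([
  [0,0,-0.001,0,0.03],
  [0,0,-0.002,0,0.03],
  [0,0,-0.003,0,0.03],
  [0,0,-0.004,0,0.03],
  [0,0,-0.004,0,0.03],
  [0,0,-0.004,0,0.03],
  [0,0,-0.004,0,0.03],
  [0,0,-0.004,0,0.03],
  [0,0,-0.004,0,0.03],
  [0,0,-0.004,0,0.03],
])

```text
clock: 4.4
tool_pos: [0.4747, 0.1044, 0.0773]
tool_rot: [[-0.475, 0.88, 0.0], [0.88, 0.475, 0.0], [0.0, 0.0, -1.0]]
ft_force: [-0.5, 0.4, 0.2]
opening: 0.0303
finger_force: 0.0
```

>>> drive_tool([
  [0,0,-0.001,0,0.03],
  [0,0,-0.002,0,0.03],
  [0,0,-0.003,0,0.03],
  [0,0,-0.004,0,0.03],
  [0,0,-0.004,0,0.03],
  [0,0,-0.004,0,0.03],
  [0,0,-0.004,0,0.03],
  [0,0,-0.004,0,0.03],
  [0,0,-0.004,0,0.03],
  [0,0,-0.004,0,0.03],
])

```text
clock: 5.4
tool_pos: [0.4747, 0.1044, 0.0733]
tool_rot: [[-0.475, 0.88, 0.0], [0.88, 0.475, 0.0], [0.0, 0.0, -1.0]]
ft_force: [0.1, 0.1, -0.1]
opening: 0.0303
finger_force: 0.0
```

```bash
python3 - <<'E'
from h import *
a=viewer.read_camera("side");cv2.imwrite("pics/m3.png",cv2.resize(a["frame"][110:260,225:340],None,fx=4,fy=4,interpolation=cv2.INTER_CUBIC))
E
```

```text
(no output)
```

View pics/m3.png

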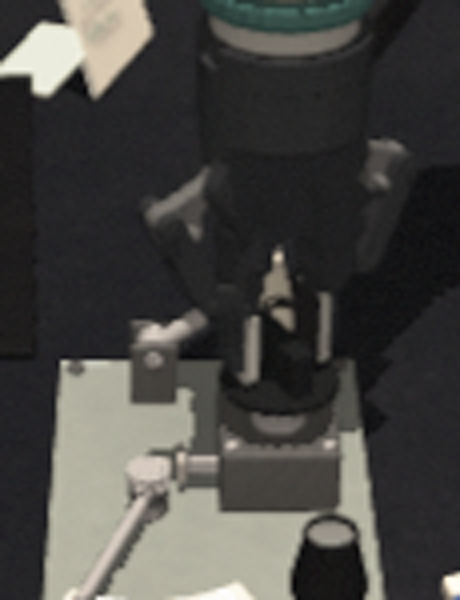

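>>> drive_tool([
  [0,0,0,0,0.02],
  [0,0,0,0,0.016],
  [0,0,0,0,0.012],
  [0,0,0,0,0.008],
  [0,0,0,0,0.008],
  [0,0,0,0,0.008],
  [0,0,0,0,0.008],
  [0,0,0,0,0.008],
  [0,0,0,0,0.008],
  [0,0,0,0,0.008],
], force=40)

```text
clock: 6.45
tool_pos: [0.4752, 0.1046, 0.0735]
tool_rot: [[-0.475, 0.88, 0.001], [0.88, 0.475, 0.001], [-0.0, 0.001, -1.0]]
ft_force: [2.3, 0.8, 2.2]
opening: 0.0109
finger_force: 41.2
```

>>> drive_tool([
  [0.0005,0,0,0,0.008],
  [0.001,0,-0.001,0,0.008],
  [0.001,0,-0.0015,0,0.008],
  [0.001,0,-0.002,0,0.008],
  [0.001,0,-0.0025,0,0.008],
  [0.001,0,-0.003,0,0.008],
  [0.001,0,-0.003,0,0.008],
  [0.001,0,-0.003,0,0.008],
  [0.001,0,-0.003,0,0.008],
  [0.001,0,-0.003,0,0.008],
])

```text
clock: 7.45
tool_pos: [0.4754, 0.1046, 0.0711]
tool_rot: [[-0.475, 0.88, 0.0], [0.88, 0.475, -0.0], [-0.0, -0.0, -1.0]]
ft_force: [-0.9, 0.2, 13.5]
opening: 0.0107
finger_force: 42.9
```

>>> drive_tool([
  [0,0,0,-3,0.008],
  [0,0,0,-7,0.008],
  [0,0,0,-11,0.008],
  [0,0,0,-15,0.008],
  [0,0,0,-19,0.008],
  [0,0,0,-23,0.008],
  [0,0,0,-27,0.008],
  [0,0,0,-31,0.008],
  [0,0,0,-35,0.008],
  [0,0,0,-35,0.008],
])

```text
clock: 8.45
tool_pos: [0.4732, 0.1041, 0.0705]
tool_rot: [[0.117, 0.993, -0.004], [0.993, -0.117, -0.002], [-0.002, -0.004, -1.0]]
ft_force: [-4.3, 0.8, 12.3]
opening: 0.011
finger_force: 42.6
```

```bash
cat >> h.py <<'E'
PIV=np.array([.537,.1362])
def sample(f,c,r,th,z=.024):
    R,H=np.meshgrid(r,np.radians(th))
    X=np.stack([PIV[0]+R*np.cos(H),PIV[1]+R*np.sin(H),np.full_like(R,z)],-1).reshape(-1,3)
    p=np.array([proj(c,x) for x in X],np.float32).reshape(*R.shape,2)
    return cv2.remap(cv2.cvtColor(f,cv2.COLOR_BGR2GRAY),p[...,0],p[...,1],cv2.INTER_LINEAR).astype(float)
def pointer():
    c=viewer.read_camera("top");th=np.arange(50,125,.25)
    g=sample(c["frame"],c,np.linspace(.045,.062,18),th).std(1)*0+sample(c["frame"],c,np.linspace(.045,.062,18),th).mean(1)
    d=g-np.median(g);return th,d,c
E
python3 - <<'E'
from h import *
s=sensors.sense();print(s["ft_force"],s["wrist_torque"],s["joint_positions"].round(1))
th,d,c=pointer()
f0=cv2.imread("pics/top0.png")
g0=sample(f0,c,np.linspace(.045,.062,18),th).mean(1)
for g in(d,g0-np.median(g0)):
    print("max",th[g.argmax()],g.max().round(1),"min",th[g.argmin()],g.min().round(1),[ (t,round(v)) for t,v in zip(th[::6],g[::6]) if abs(v)>4])
E
```

```text
[-4.27194078  0.82012045 12.25054656] [0.23153428 0.85228482 0.13189554] [ -9.6  38.3  -9.1 120.2  14.7  22.8 -37. ]
max 71.5 10.3 min 68.0 -13.4 [(np.float64(66.5), -8), (np.float64(68.0), -13), (np.float64(71.0), 9), (np.float64(72.5), 7), (np.float64(74.0), -5), (np.float64(75.5), -9), (np.float64(77.0), -5)]
max 71.5 10.3 min 68.0 -13.6 [(np.float64(66.5), -8), (np.float64(68.0), -14), (np.float64(71.0), 9), (np.float64(72.5), 7), (np.float64(74.0), -5), (np.float64(75.5), -9), (np.float64(77.0), -5)]
```

>>> drive_tool([
  [0,0,-0.0003,0,0.008],
  [0,0,-0.0006,-3,0.008],
  [0,0,-0.0006,-7,0.008],
  [0,0,-0.0006,-11,0.008],
  [0,0,-0.0006,-15,0.008],
  [0,0,-0.0006,-19,0.008],
  [0,0,-0.0006,-23,0.008],
  [0,0,-0.0006,-27,0.008],
  [0,0,-0.0006,-27,0.008],
  [0,0,-0.0006,-27,0.008],
])

```text
clock: 9.5
tool_pos: [0.4716, 0.1047, 0.0699]
tool_rot: [[0.553, 0.833, -0.007], [0.833, -0.553, -0.001], [-0.005, -0.005, -1.0]]
ft_force: [-6.2, 2.4, 14.0]
opening: 0.0114
finger_force: 42.9
```

```bash
cat > m.py <<'E'
from h import *
s=sensors.sense();print(s["tool_pos"].round(4),s["ft_force"].round(1),s["wrist_torque"].round(2),s["joint_positions"].round(1))
th,g,c=pointer();print("pointer",th[g.argmax()],g.max().round(1),"centroid",(th*np.clip(g-3,0,None)).sum()/np.clip(g-3,0,None).sum())
E
python3 m.py
```

```text
[0.4716 0.1047 0.0699] [-6.2  2.4 14. ] [0.63 1.42 0.1 ] [-14.   38.2  -2.7 120.4   4.2  21.9 -53.6]
pointer 78.0 9.7 centroid 77.95967741935485
```

>>> drive_tool([
  [-0.001,0,0,0,0.008],
  [-0.002,0,0,-3,0.008],
  [-0.003,0,0,-7,0.008],
  [-0.003,0,0,-11,0.008],
  [-0.003,0,0,-15,0.008],
  [-0.003,0,0,-19,0.008],
  [-0.003,0,0,-23,0.008],
  [-0.003,0,0,-27,0.008],
  [-0.003,0,0,-30,0.008],
  [-0.003,0,0,-30,0.008],
])

```text
clock: 10.55
tool_pos: [0.4701, 0.1061, 0.07]
tool_rot: [[0.896, 0.445, -0.005], [0.445, -0.896, 0.001], [-0.003, -0.003, -1.0]]
ft_force: [-4.2, 4.1, 10.9]
opening: 0.0108
finger_force: 42.5
```

```bash
cat >> m.py <<'E'
cv2.imwrite("pics/t5.png",cv2.resize(c["frame"][172:232,200:280],None,fx=8,fy=8,interpolation=cv2.INTER_CUBIC))
E
python3 m.py
```

```text
[0.4701 0.1061 0.07  ] [-4.2  4.1 10.9] [1.14 0.82 0.13] [-18.9  38.2   4.3 120.9  -7.8  21.4 -71.8]
pointer 85.75 8.0 centroid 86.14876215738285
```

View pics/t5.png

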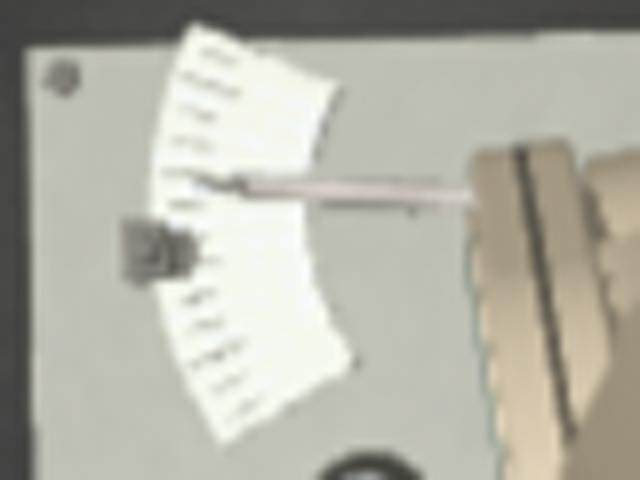

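>>> drive_tool([
  [-0.001,0.001,-0.0005,0,0.008],
  [-0.002,0.002,-0.0009,-3,0.008],
  [-0.002,0.002,-0.0009,-6,0.008],
  [-0.002,0.002,-0.0009,-9,0.008],
  [-0.002,0.002,-0.0009,-13,0.008],
  [-0.002,0.002,-0.0009,-17,0.008],
  [-0.002,0.002,-0.0009,-21,0.008],
  [-0.002,0.002,-0.0009,-25,0.008],
  [-0.002,0.002,-0.0009,-28,0.008],
  [-0.002,0.002,-0.0009,-28,0.008],
])

```text
clock: 11.6
tool_pos: [0.4696, 0.108, 0.0696]
tool_rot: [[1.0, -0.029, -0.002], [-0.029, -1.0, 0.002], [-0.002, -0.002, -1.0]]
ft_force: [-1.6, 3.8, 14.2]
opening: 0.0112
finger_force: 43.0
```

```bash
python3 m.py
```

```text
[0.4696 0.108  0.0696] [-1.6  3.8 14.2] [0.96 0.44 0.11] [-23.6  38.7  11.  121.2 -19.   21.8 -88.9]
pointer 94.5 10.1 centroid 94.52390552995391
```

>>> drive_tool([
  [0,0,0,-2,0.008],
  [0,0,0,-4,0.008],
  [0,0,0,-5,0.008],
  [0,0,0,-5,0.008],
  [0,0,0,-5,0.008],
  [0,0,0,-5,0.008],
  [0,0,0,-5,0.008],
  [0,0,0,-5,0.008],
  [0,0,0,-5,0.008],
  [0,0,0,-5,0.008],
])

```text
clock: 12.65
tool_pos: [0.4696, 0.1083, 0.0696]
tool_rot: [[0.993, -0.114, -0.002], [-0.114, -0.993, 0.003], [-0.002, -0.002, -1.0]]
ft_force: [-1.4, 4.5, 14.8]
opening: 0.0112
finger_force: 43.0
```

```bash
python3 m.py; python3 - <<'E'
from h import *
c=viewer.read_camera("top");f=c["frame"]
# dark block on scale: centroid
m=cv2.inRange(f,(0,0,0),(110,110,110));m[:195]=0;m[212:]=0;m[:,:212]=0;m[:,228:]=0
n,l,st,ce=cv2.connectedComponentsWithStats(m);print(st[1:],ce[1:])
for i in range(1,n):
    if st[i,4]>8:
        for z in(.015,.024):
            X=ray(c,ce[i],z)[:2]-PIV;print(z,np.degrees(np.arctan2(X[1],X[0])),np.hypot(*X))
cv2.imwrite("pics/t6.png",cv2.resize(f[182:222,200:260],None,fx=12,fy=12,interpolation=cv2.INTER_CUBIC))
E
```

```text
[0.4696 0.1083 0.0696] [-1.4  4.5 14.8] [1.05 0.43 0.15] [-24.4  38.8  12.1 121.2 -21.   22.  -91.9]
pointer 95.75 9.9 centroid 95.71285563751316
[[218 201   5   5  11]] [[220.09090909 203.18181818]]
0.015 96.0708256898039 0.11041400519907299
0.024 96.47176743808916 0.10948204334666385
```

View pics/t6.png

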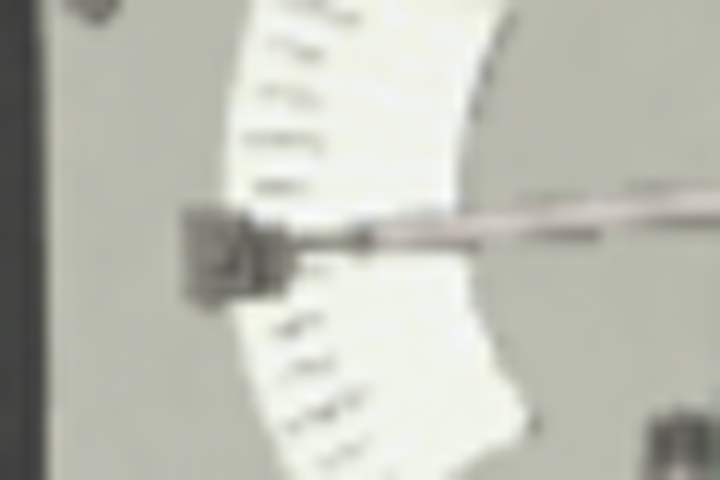

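>>> drive_tool([
  [0,0,0,-2,0.008],
  [0,0,0,-4,0.008],
  [0,0,0,-4,0.008],
  [0,0,0,-4,0.008],
  [0,0,0.001,-4,0.008],
  [0,0,0.002,-4,0.008],
  [0,0,0.003,-4,0.008],
  [0,0,0.004,-4,0.008],
  [0,0,0.005,-4,0.008],
  [0,0,0.005,-4,0.008],
])

```text
clock: 13.75
tool_pos: [0.4696, 0.1085, 0.0735]
tool_rot: [[0.983, -0.183, -0.002], [-0.183, -0.983, 0.002], [-0.003, -0.002, -1.0]]
ft_force: [-0.5, 5.6, 1.5]
opening: 0.0108
finger_force: 41.2
```

>>> drive_tool([
  [0,0,0,0,0.02],
  [0,0,0,0,0.03],
  [0,0,0,0,0.03],
  [0,0,0,0,0.03],
  [0,0,0,0,0.03],
  [0,0,0.01,0,0.03],
  [0,0,0.03,0,0.03],
  [0,0,0.06,0,0.03],
  [0,0,0.08,0,0.03],
  [0,0,0.08,0,0.03],
])

```text
clock: 14.75
tool_pos: [0.4726, 0.1067, 0.1568]
tool_rot: [[0.983, -0.185, 0.006], [-0.185, -0.983, 0.002], [0.005, -0.003, -1.0]]
ft_force: [-0.7, -0.2, -0.5]
opening: 0.0301
finger_force: 0.0
```

```bash
python3 m.py; python3 - <<'E'
from h import *
a=viewer.read_camera("top");b=viewer.read_camera("side")
f=a["frame"];A=cv2.resize(f[182:222,200:250],None,fx=8,fy=8,interpolation=cv2.INTER_CUBIC);B=cv2.resize(b["frame"][180:290,225:325],None,fx=4,fy=4,interpolation=cv2.INTER_CUBIC)
C=np.zeros((440,800,3),np.uint8);C[:320,:400]=A;C[:,400:]=B;cv2.imwrite("pics/m7.png",C)
E
```

```text
[0.4726 0.1067 0.1568] [-0.7 -0.2 -0.5] [ 0.   -0.05 -0.03] [-29.8  30.3  19.9 117.9 -17.9  34.2 -98.3]
pointer 97.0 9.9 centroid 96.89659685863874
```

View pics/m7.png

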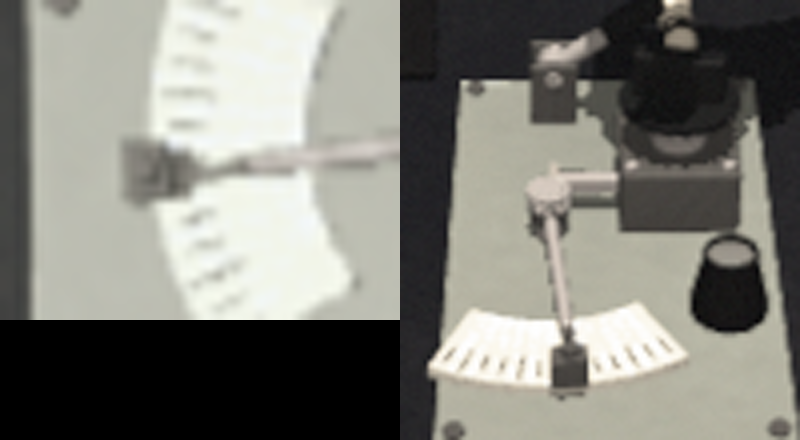

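>>> drive_tool([
  [0.005,-0.02,0,3,0],
  [0.01,-0.04,0,6,0],
  [0.015,-0.06,0,9,0],
  [0.0195,-0.075,0,10,0],
  [0.0195,-0.075,0,10,0],
  [0.0195,-0.075,-0.02,10,0],
  [0.0195,-0.075,-0.04,10,0],
  [0.0195,-0.075,-0.055,10,0],
  [0.0195,-0.075,-0.06,10,0],
  [0.0195,-0.075,-0.06,10,0],
])

```text
clock: 15.9
tool_pos: [0.4892, 0.0321, 0.0929]
tool_rot: [[1.0, -0.011, -0.003], [-0.011, -1.0, 0.0], [-0.003, -0.0, -1.0]]
ft_force: [-0.3, -0.2, -0.3]
opening: -0.0003
finger_force: 0.0
```

>>> drive_tool([
  [0,0,-0.004,0,0],
  [0,0,-0.008,0,0],
  [0,0,-0.013,0,0],
  [0,0,-0.018,0,0],
  [0,0,-0.023,0,0],
  [0,0,-0.028,0,0],
  [0,0,-0.033,0,0],
  [0,0,-0.038,0,0],
  [0,0,-0.041,0,0],
  [0,0,-0.041,0,0],
])

```text
clock: 16.9
tool_pos: [0.4901, 0.0313, 0.0523]
tool_rot: [[1.0, -0.012, -0.0], [-0.012, -1.0, -0.0], [-0.0, 0.0, -1.0]]
ft_force: [-0.4, 0.6, 0.2]
opening: 0.0001
finger_force: 0.0
```

>>> drive_tool([
  [0,0,-0.001,0,0],
  [0,0,-0.002,0,0],
  [0,0,-0.003,0,0],
  [0,0,-0.004,0,0],
  [0,0,-0.005,0,0],
  [0,0,-0.006,0,0],
  [0,0,-0.007,0,0],
  [0,0,-0.007,0,0],
  [0,0,-0.007,0,0],
  [0,0,-0.007,0,0],
])

```text
clock: 17.9
tool_pos: [0.4908, 0.0314, 0.0458]
tool_rot: [[1.0, -0.012, 0.001], [-0.012, -1.0, -0.0], [0.001, 0.0, -1.0]]
ft_force: [0.6, -0.8, -0.6]
opening: -0.0001
finger_force: 0.0
```

```bash
python3 m.py; python3 - <<'E'
from h import *
b=viewer.read_camera("side")
cv2.imwrite("pics/m8.png",cv2.resize(b["frame"][130:270,205:325],None,fx=4,fy=4,interpolation=cv2.INTER_CUBIC))
E
```

```text
[0.4908 0.0314 0.0458] [ 0.6 -0.8 -0.6] [ 0.04  0.02 -0.  ] [-13.3  41.6   9.5 120.3 -19.2  19.4 -78.7]
pointer 97.0 9.9 centroid 96.87048832271762
```

>>> drive_tool([
  [0,0,-0.0005,0,0],
  [0,0,-0.001,0,0],
  [0,0,-0.0015,0,0],
  [0,0,-0.002,0,0],
  [0,0,-0.0025,0,0],
  [0,0,-0.0025,0,0],
  [0,0,-0.0025,0,0],
  [0,0,-0.0025,0,0],
  [0,0,-0.0025,0,0],
  [0,0,-0.0025,0,0],
])

```text
clock: 19.0
tool_pos: [0.4905, 0.0315, 0.0449]
tool_rot: [[1.0, -0.012, 0.001], [-0.012, -1.0, 0.001], [0.001, -0.001, -1.0]]
ft_force: [-2.8, 0.8, 18.0]
opening: 0.0001
finger_force: 9.2
```

At its stop (18 N at z = 0.045). Retreat and check.

>>> drive_tool([
  [0,0,0.002,0,0],
  [0,0,0.005,0,0],
  [0,0,0.015,0,0],
  [0,0,0.04,0,0],
  [0,0,0.08,0,0],
  [0,-0.04,0.11,0,0],
  [0,-0.085,0.12,0,0],
  [0,-0.13,0.12,0,0],
  [0,-0.175,0.12,0,0],
  [0,-0.175,0.12,0,0],
])

```text
clock: 20.0
tool_pos: [0.4895, -0.1519, 0.1645]
tool_rot: [[1.0, -0.023, 0.002], [-0.023, -1.0, -0.005], [0.002, 0.005, -1.0]]
ft_force: [-0.2, 1.3, -0.2]
opening: 0.0003
finger_force: 0.0
```

```bash
python3 m.py; python3 - <<'E'
from h import *
a=viewer.read_camera("top");b=viewer.read_camera("side")
A=cv2.resize(a["frame"][165:265,195:345],None,fx=2.9,fy=2.9,interpolation=cv2.INTER_CUBIC);B=cv2.resize(b["frame"][160:300,225:345],None,fx=3,fy=3,interpolation=cv2.INTER_CUBIC)
C=np.zeros((440,800,3),np.uint8);C[:A.shape[0],:A.shape[1]]=A;C[:B.shape[0],440:]=B;cv2.imwrite("pics/m9.png",C)
E
```

```text
[ 0.4895 -0.1519  0.1645] [-0.2  1.3 -0.2] [ 0.07  0.03 -0.02] [  3.2  31.   15.6 113.2 -12.8  37.2 -64.3]
pointer 96.75 9.6 centroid 96.89005524861881
```

View pics/m9.png

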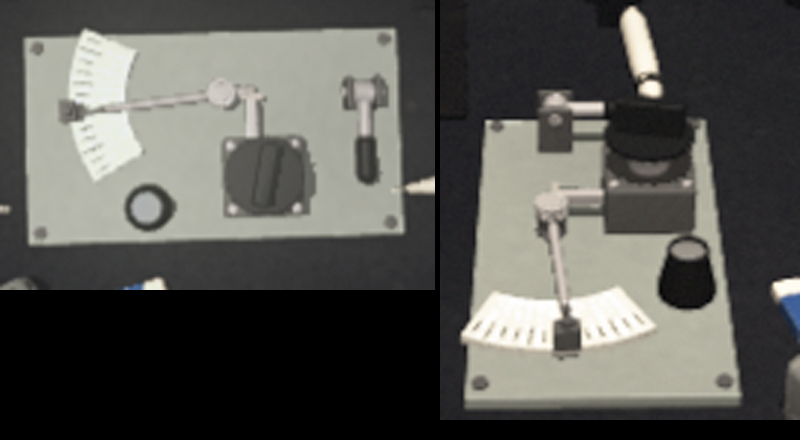

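The final picture shows the lever level (side view, about 600,108), the pointer at the mark (top view, about 85,110), the knob risen, and the bystanders in view where they were.

>>> drive_tool([
  [0,0,0,0,0],
  [0,0,0,0,0],
  [0,0,0,0,0],
  [0,0,0,0,0],
  [0,0,0,0,0],
  [0,0,0,0,0],
  [0,0,0,0,0],
  [0,0,0,0,0],
  [0,0,0,0,0],
  [0,0,0,0,0],
])

```text
clock: 21.15
tool_pos: [0.4902, -0.1437, 0.1633]
tool_rot: [[1.0, -0.012, 0.0], [-0.012, -1.0, -0.0], [0.0, 0.0, -1.0]]
ft_force: [-0.9, 0.2, 0.4]
opening: -0.0002
finger_force: 0.0
```

```bash
python3 -c "
from workcell import job;print(job.sign_off())"
```

```text
the job is handed in; nothing more can be done
None
```

The job is handed in at about 21 s of the 72 s allowed, with no verdict returned: in the last pictures the pointer tip stands at the set mark, the knob is let go and risen, the lever is down level, and the bystanders in view look unmoved.

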